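Sort the edgebander's mixed stack onto the matching piles

TASK

Take apart the mixed stack of four freshly edge-banded boards and lay each board flat on top of the pile of its own kind (same shape and size), centred on it and in line with it. Do not shift the piles, the glue bottle or the tape measure.

Things in the scene. Friction and masses are not known exactly. Their poses are not given: they have to be found in the camera images.
- part_clipped: clipped-corner block: loose white melamine board, 18 mm thick, pale banded edges, 110 mm long (x), 44 mm wide (y); all four corners cut off at 45 degrees by 12 mm, one small dark bolt hole in the middle. Starts as the top of the mixed stack, roughly centred in it. Origin: centre of its underside, x along its length, z up. The same after a half turn about z.
- part_rounded: round-ended rail: loose white melamine board, 18 mm thick, pale banded edges, 150 mm long (x), 52 mm wide (y); both ends half-round (straight edges only for the middle 98 mm). Starts as third from the bottom of the mixed stack, roughly centred in it. Origin: centre of its underside, x along its length, z up. The same after a half turn about z.
- part_bored: rail with two holes: loose white melamine board, 18 mm thick, pale banded edges, 190 mm long (x), 60 mm wide (y); rectangular, two 35 mm round holes right through it on its centre line, 68 mm either side of the middle. Starts as second from the bottom of the mixed stack, roughly centred in it. Origin: centre of its underside, x along its length, z up. The same after a half turn about z.
- part_long: long strip: loose white melamine board, 18 mm thick, pale banded edges, 240 mm long (x), 68 mm wide (y); rectangular, four small dark screw holes near the ends. Starts as the bottom of the mixed stack, lying on the bench, roughly centred in it. Origin: centre of its underside, x along its length, z up. The same after a half turn about z.
- pile_long: pile of 3 boards of the same kind as the long strip (240 mm long (x), 68 mm wide (y)), squared up, lying on the bench. The flat top of the pile is 54 mm above its origin. Origin: on the bench under the middle of the pile, x along the boards' length, z up. The pile is one loose body of 0.6 kg and slides if pushed.
- pile_bored: pile of 4 boards of the same kind as the rail with two holes (190 mm long (x), 60 mm wide (y)), squared up, lying on the bench. The flat top of the pile is 72 mm above its origin. Origin: on the bench under the middle of the pile, x along the boards' length, z up. The pile is one loose body of 0.52 kg and slides if pushed.
- pile_rounded: pile of 3 boards of the same kind as the round-ended rail (150 mm long (x), 52 mm wide (y)), squared up, lying on the bench. The flat top of the pile is 54 mm above its origin. Origin: on the bench under the middle of the pile, x along the boards' length, z up. The pile is one loose body of 0.27 kg and slides if pushed.
- pile_clipped: pile of 4 boards of the same kind as the clipped-corner block (110 mm long (x), 44 mm wide (y)), squared up, lying on the bench. The flat top of the pile is 72 mm above its origin. Origin: on the bench under the middle of the pile, x along the boards' length, z up. The pile is one loose body of 0.24 kg and slides if pushed.
- glue_bottle: bystander: white glue bottle with paper label, 54 mm across, 120 mm tall, standing. Origin: centre of its underside, z up.
- tape_measure: bystander: black tape measure with steel discs on its sides, about 76 x 34 x 66 mm high, standing. Origin: centre of its underside, z up.
Things that resemble listed ones, but are neither listed nor needed, are in the scene too. What is shaped like the part_bored but turquoise is not meant. What is shaped like the part_rounded but turquoise is not meant.

How it is judged:
By the outcome, as a careful person would: the job done as asked, in the order asked, and still so for the second after the job is handed in, with the robot touching nothing.
It also fails if it takes over 112 s, if anything falls off the work surface, if the arm or the gripper's body presses on something with over 40 N, if the wrist force passes 120 N, or if a joint passes its speed limit or range.

ROBOT

A 7-joint arm with a two-finger parallel gripper is mounted at the origin on the work surface. World frame = base frame: x ahead of the robot, y to its left, z up, the work surface at z = 0. Lengths are in m, angles in degrees, forces in N, time in s.
With the tool pointing down it reaches from about 0.4 to 0.875 m from the base axis. Payload 6.5 kg.
Tool frame: the origin (TCP) lies at the very end of the fingers, on their centre line; the grasp point (between the pads) lies 19 mm behind it; z points along the fingers, y is the line along which they close (so a half turn about z gives the same grasp; the last joint's range is limited). The gripper opens to 85 mm and grips with 20 to 120 N. Pads are 22 mm wide; open, the fingers measure 114 mm over their backs; the gripper's body (76 mm by 85 mm) begins 54 mm behind the grasp point. The pads swing forward as they close: fully open they stand 13 mm farther back than shut.
Start: joints at [-68.595, 30.733, -0.252, 88.115, 0.149, 61.152, -4.079], TCP at [0.277, 0.588, 0.231] pointing down, gripper open.
Joint ranges: [-154.64, 154.64], [-21.42, 123.67], [-72.66, 72.17], [13.99, 137.28], [-74.86, 254.86], [10.95, 109.41], [-158.01, 158.01]. Speed limits (degrees/s): [136.94, 136.94, 180, 180, 180, 180, 180].

INTERFACE

Orientations are given as a 3x3 rotation matrix whose columns are the frame's x, y, z axes.
In Python, from rig import * gives the robot as it stands.
- The arm moves only by the shell command python3 -m handwheel 'ROWS' [FORCE]. ROWS is JSON, a list of rows, each a list of 5 numbers: the shift along the tool's x, y, z in units of 30 mm (1.0 is 30 mm), then the turn about the tool's z in units of 8 degrees (1.0 is 8 degrees), then the opening, from 0 (shut) to 1 (fully open). In form: [[dx, dy, dz, twist, gripper], ...]. A call has 1 to 8 rows; each row is the pose to reach, as a shift and turn from the pose commanded when the call began, along the tool's axes at that moment; what a row does not reach only later rows make up. A row lasts 1/10 s, in which the tool goes at most 50 mm and 8.59 degrees, less where a joint would pass 70% of its speed; a pose out of reach is approached as far as the arm can. A call with a gripper value outside its range is refused whole. The fingers move at their own pace and stop on an object; FORCE is the grip in N (left out, the last holds). Time passes only in rows, so rows that repeat a pose let the fingers close. It gives the time, the measured TCP pose, the force, the opening and the grip force at its end, in the units of the state.
- sense(): the state, without advancing time (a new reading comes with each control period).
- read_camera(name): name is "scene" or "top" or "wrist"; returns a dict with "image" (400x640x3 uint8, red, green, blue), "fx", "fy", "cx", "cy" (pixels), "R" (3x3) and "t" (3): a world point X has camera coordinates R X + t. Camera axes: x right, y down, z forward; pixel columns grow to the right and rows downward; lengths in m; the calibration is good to about 2 mm. A picture is of the moment at which its call begins. There is no depth.
- hand_in(): hands the job in; it is judged then, once.
Trained networks look in the newest picture that a camera, given by its name, has taken for a name from the list of things; names that differ only in an ending like _2 or _b are one class to them, and where a whole thing is asked for, a point or a joint stands for the part that bears it (a point fixed in the world has none). Each returns a list of dicts, best first, with "confidence" (0 to 1); they miss things now and then, are a little off and sometimes report something else, mostly with a low value. They report only what shows in the picture. A call takes as long as a camera call. They do not tell look-alikes from the thing itself.
- trace(thing, camera): "pixels" (400x640 bool, what is visible of it) and "extent" ([left, top, width, height] as shares, 0 to 1, of the picture: columns of its width, rows of its height, round what is visible of it).
- place_of(thing, camera): "point" ([column, row] as shares, 0 to 1, of the picture: columns of its width, rows of its height: a listed point, or the origin of a listed thing).
The state is a dict: "clock": time; "joint_positions": joint angles; "joint_velocities": joint speeds; "joint_efforts": joint torques, N m; "position": TCP position; "tcp_rot": TCP orientation; "contact_force": force on the tool from outside, world axes, zero at the start; "ft_torque": the same for the moment, N m; "gripper_width": opening from 0.0 (shut) to 1.0 (fully open); "grip_force": force on a finger pad.
Only numpy, scipy, OpenCV 4.12 (cv2) and the standard library are available. Lean on these libraries where they do the work, as an engineer would, in place of code of your own. Each camera call takes 0.05 s, during which the arm holds its last target. There are 200 camera calls.

## Working session

There is one attempt and no reset: what is moved stays moved. The work goes in short steps, Python scripts to look and compute and a shell command to move; the robot and the scene stay as the last step left them, time stands still between calls to the robot, and variables do not carry over. Pictures are saved under pics/ and viewed, at most 14 in all, crops included, and the job is handed in when it is done.

```bash
mkdir -p pics; ls; python3 - <<'E'
from rig import *
import cv2
s=sense();print(s['clock'],s['position'],s['tcp_rot'],s['gripper_width'])
for n in ['scene','top']:
    c=read_camera(n);cv2.imwrite(f'pics/{n}0.png',c['image'][:,:,::-1]);print(n,c['fx'],c['cx'],c['cy'],c['R'],c['t'])
    for t in ['part_clipped','part_rounded','part_bored','part_long','pile_long','pile_bored','pile_rounded','pile_clipped','glue_bottle','tape_measure']:
        print(t,[(round(d['confidence'],2),[round(d['point'][0]*640),round(d['point'][1]*400)]) for d in place_of(t,n)])
E
```

```text
pics
0.0 [0.27646494 0.58757102 0.23040445] [[-9.04878617e-01  4.25669167e-01 -6.69439970e-04]
 [ 4.25669684e-01  9.04877148e-01 -1.63324367e-03]
 [-8.94605398e-05 -1.76284757e-03 -9.99998442e-01]] 1.001802584523164
scene 410.07917527162044 323.80967179910834 190.00251480313182 [[-0.04991678  0.99851156  0.02197685]
 [ 0.62942947  0.04853527 -0.77554037]
 [-0.77545268 -0.0248796  -0.63091533]] [ 0.12100003 -0.21642183  1.7371869 ]
part_clipped [(0.57, [249, 190])]
part_rounded [(0.69, [191, 242]), (0.48, [244, 195]), (0.37, [246, 202])]
part_bored [(0.88, [189, 199]), (0.7, [269, 158]), (0.6, [244, 197])]
part_long [(0.92, [243, 203])]
pile_long [(0.88, [295, 226]), (0.67, [244, 189])]
pile_bored []
pile_rounded [(0.63, [460, 213])]
pile_clipped [(0.76, [354, 235]), (0.64, [246, 200])]
glue_bottle [(0.61, [236, 258])]
tape_measure [(0.79, [456, 265])]
top 391.47876464312816 315.74355096780687 193.31368610650938 [[ 0.00671294 -0.99996882  0.00415996]
 [-0.99498525 -0.00709453 -0.09976981]
 [ 0.09979621 -0.00346935 -0.99500185]] [-0.10122467  0.45596751  1.21280396]
part_clipped [(0.87, [404, 200])]
part_rounded [(0.94, [443, 137]), (0.83, [400, 204])]
part_bored [(0.83, [402, 204]), (0.78, [458, 201]), (0.58, [393, 283])]
part_long [(0.69, [404, 204])]
pile_long [(0.66, [343, 168])]
pile_bored [(0.92, [230, 158]), (0.39, [343, 167])]
pile_rounded [(0.89, [176, 188])]
pile_clipped [(0.73, [284, 158])]
glue_bottle [(0.62, [387, 119])]
tape_measure []
```

View pics/scene0.png

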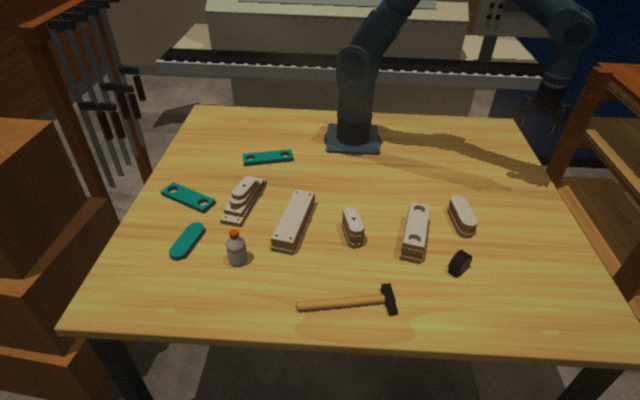

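View pics/top0.png

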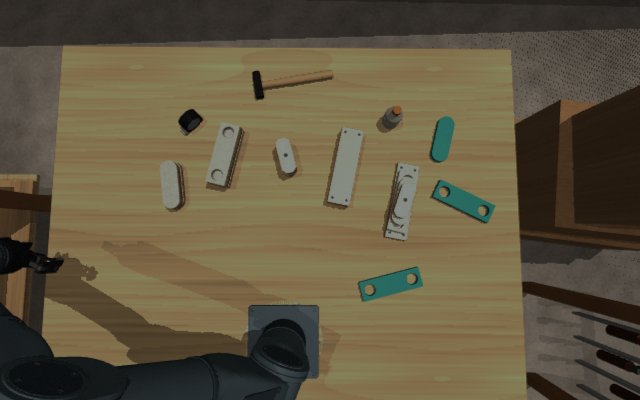

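The top view shows the mixed stack at (403,202). The piles are long (345,168), clipped (286,157), bored (225,156) and rounded (172,186). Turquoise look-alikes are at (443,138), (463,201) and (390,284), and I reject them by colour. Glue is at (390,117), the tape at (190,121) and the hammer at (290,85). Next I'll get rough poses and a close crop.

```bash
cat > h.py <<'E'
from rig import *
import cv2, numpy as np
def back(c,px,z):
    px=np.atleast_2d(np.asarray(px,float)); R=np.array(c['R']);t=np.array(c['t'])
    d=np.c_[(px[:,0]-c['cx'])/c['fx'],(px[:,1]-c['cy'])/c['fy'],np.ones(len(px))]@R
    o=-R.T@t; return (o+d*((z-o[2])/d[:,2])[:,None])[:,:2]
def proj(c,P):
    q=np.asarray(P,float)@np.array(c['R']).T+np.array(c['t'])
    return np.c_[c['fx']*q[:,0]/q[:,2]+c['cx'],c['fy']*q[:,1]/q[:,2]+c['cy']]
E
python3 - <<'E'
from h import *
c=read_camera('top');im=c['image']
for n,p,z in [('stack',(403,202),.072),('long',(345,168),.054),('clip',(286,157),.072),('bored',(225,156),.072),('round',(172,186),.054)]:
    m=((im.min(2)>110)&(im.max(2).astype(int)-im.min(2)<45)).astype(np.uint8)
    k,l=cv2.connectedComponents(m); 
    near=[l[p[1]+j,p[0]+i] for i in range(-6,7) for j in range(-6,7)]; near=[a for a in near if a]
    lab=max(set(near),key=near.count); ys,xs=np.nonzero(l==lab)
    r=cv2.minAreaRect((back(c,np.c_[xs,ys],z)*1000).astype(np.float32)); print(n,len(xs),np.round(r[0]),np.round(r[1]),round(r[2],1))
cr=cv2.resize(im[145:255,345:455],(600,600),interpolation=cv2.INTER_CUBIC);cv2.imwrite('pics/crop.png',cr[:,:,::-1])
w=read_camera('wrist');R=np.array(w['R']);s=sense();T=np.array(s['tcp_rot'])
print('cam in tool',T.T@(-R.T@np.array(w['t'])-s['position']),T.T@R.T,w['fx'],w['cx'],w['cy'])
E
```

```text
stack 1109 [ 431. -360.] [ 65. 227.] 79.3
long 1578 [ 541. -189.] [ 66. 237.] 78.8
clip 438 [569.  -4.] [107.  42.] 15.4
bored 1032 [574. 190.] [ 59. 189.] 77.0
round 714 [480. 354.] [145.  50.] 7.5
cam in tool [ 0.08301342 -0.0011312  -0.14221035] [[-4.61068019e-04 -9.47577647e-01 -3.19525256e-01]
 [ 9.99999119e-01 -3.91399950e-05 -1.32690428e-03]
 [ 1.24483861e-03 -3.19525587e-01  9.47576831e-01]] 332.6844583865917 325.24294103701516 198.67527893284566
```

View pics/crop.png

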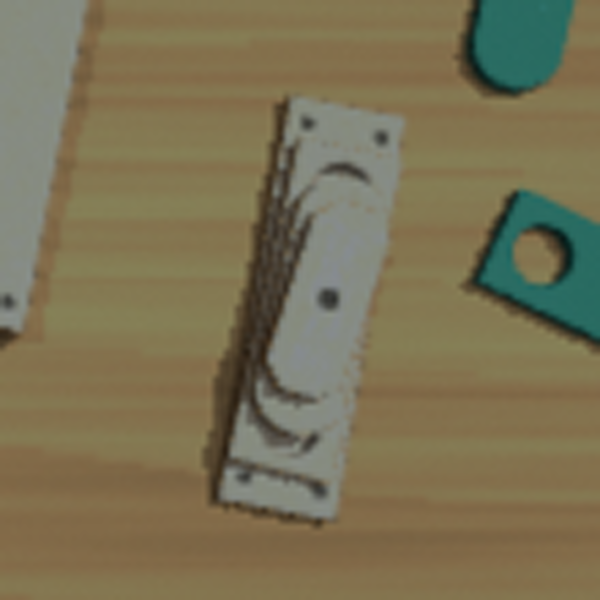

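```bash
cat >> h.py <<'E'
def rows(x,y,z,yaw):
    s=sense();T=np.array(s['tcp_rot']);p=np.array(s['position'])
    a=np.degrees(np.arctan2(T[1,0],T[0,0])); d=T.T@(np.array([x,y,z])-p)
    tw=(a-yaw+180)%360-180
    print('t %.1f pos'%s['clock'],np.round(p,4),'yaw %.2f'%a,'row',np.round(d/.03,3),round(tw/8,3),'f',np.round(s['contact_force'],1),'w %.3f grip %.1f j7 %.0f'%(s['gripper_width'],s['grip_force'],s['joint_positions'][6]))
E
cat > go.py <<'E'
import sys
from h import *
rows(*map(float,sys.argv[1:5]))
E
python3 go.py .48 .354 .2 110
```

```text
t 1.2 pos [0.2767 0.5881 0.2313] yaw 154.81 row [-9.454 -4.178  1.043] 5.601 f [-0.2  0.1  0.1] w 0.997 grip 0.0 j7 -4
```

```bash
python3 -m handwheel '[[-9.45,-4.18,1.04,5.6,1],[-9.45,-4.18,1.04,5.6,1],[-9.45,-4.18,1.04,5.6,1],[-9.45,-4.18,1.04,5.6,1],[-9.45,-4.18,1.04,5.6,1],[-9.45,-4.18,1.04,5.6,1],[-9.45,-4.18,1.04,5.6,1],[-9.45,-4.18,1.04,5.6,1]]'; python3 - <<'E'
from h import *
w=read_camera('wrist');cv2.imwrite('pics/w1.png',w['image'][:,:,::-1])
for t in ['pile_rounded','pile_bored']: print(t,[(round(d['confidence'],2),[round(v*640) for v in d['extent']]) for d in trace(t,'wrist')])
E
python3 go.py .575 .19 .22 90
```

```text
clock: 2.0
position: [0.4817, 0.3514, 0.2001]
tcp_rot: [[-0.338, 0.941, 0.001], [0.941, 0.338, -0.001], [-0.001, 0.0, -1.0]]
contact_force: [-0.7, 0.2, 0.4]
gripper_width: 1.0
grip_force: 0.0
pile_rounded [(0.67, [242, 211, 167, 140])]
pile_bored [(0.68, [261, 422, 174, 207])]
t 2.1 pos [0.4784 0.3562 0.2002] yaw 110.18 row [-6.309  1.11  -0.671] 2.523 f [ 0.3  0.9 -1. ] w 1.000 grip 0.0 j7 -15
```

View pics/w1.png

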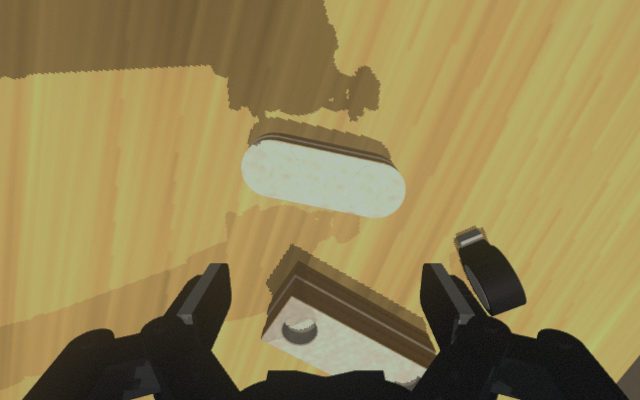

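The wrist view shows the rounded pile's top face clearly at (323,178), with the bored pile partly visible at (350,340) and the tape at (490,270). I'll fit the top face by its colour.

```bash
cat >> h.py <<'E'
def face(x,y,z,name='wrist',save=None,vmin=120,smax=45):
    c=read_camera(name);im=c['image'];hsv=cv2.cvtColor(im,cv2.COLOR_RGB2HSV)
    u,v=np.round(proj(c,[[x,y,z]])[0]).astype(int)
    m=((hsv[...,1]<smax)&(hsv[...,2]>vmin)).astype(np.uint8)
    m=cv2.morphologyEx(m,cv2.MORPH_OPEN,np.ones((3,3)))
    k,l=cv2.connectedComponents(m); q=l[max(v-12,0):v+13,max(u-12,0):u+13].ravel(); q=q[q>0]
    if save: cv2.imwrite(save,im[:,:,::-1])
    if not len(q): print('no face at',u,v,hsv[v,u]); return
    ct=cv2.findContours((l==np.bincount(q).argmax()).astype(np.uint8),cv2.RETR_EXTERNAL,cv2.CHAIN_APPROX_NONE)[0][0][:,0]
    P=(back(c,ct,z)*1000).astype(np.float32)
    (cx,cy),(a,b),th=cv2.minAreaRect(P); th=th if a>b else th+90
    print('px',u,v,'centre %.1f %.1f size %.1f %.1f yaw %.2f'%(cx,cy,max(a,b),min(a,b),th%180),'tcp',np.round(sense()['position']*1000,1) if not isinstance(sense()['position'],list) else np.round(np.array(sense()['position'])*1000,1))
E
python3 - <<'E'
from h import *
face(.48,.354,.054);face(.48,.354,.054);face(.48,.354,.054,smax=60)
face(.48,.354,.054,'top');
E
python3 go.py .575 .19 .22 90
```

```text
px 328 185 centre 478.5 352.0 size 149.1 51.6 yaw 7.60 tcp [478.3 356.3 200.2]
px 328 186 centre 478.4 352.0 size 149.1 51.7 yaw 7.51 tcp [478.4 356.2 200.2]
px 328 185 centre 478.5 352.1 size 149.2 51.9 yaw 7.61 tcp [478.6 355.8 200.2]
px 169 184 centre 479.6 354.0 size 145.5 49.9 yaw 8.27 tcp [478.8 355.5 200.2]
t 2.4 pos [0.4788 0.3555 0.2002] yaw 110.16 row [-6.283  1.108 -0.665] 2.52 f [-0.5 -0.2 -0.1] w 1.002 grip 0.0 j7 -15
```

```bash
python3 -m handwheel '[[-6.28,1.11,-0.67,2.5,1],[-6.28,1.11,-0.67,2.5,1],[-6.28,1.11,-0.67,2.5,1],[-6.28,1.11,-0.67,2.5,1],[-6.28,1.11,-0.67,2.5,1],[-6.28,1.11,-0.67,2.5,1],[-6.28,1.11,-0.67,2.5,1]]' | head -2; python3 - <<'E'
from h import *
for i in range(2): face(.574,.19,.072)
E
python3 go.py .57 -.004 .22 90
```

```text
clock: 3.05
position: [0.5747, 0.1904, 0.2199]
px 326 182 centre 572.0 187.6 size 189.2 59.7 yaw 166.83 tcp [574.6 190.6 219.9]
px 326 182 centre 572.1 187.7 size 189.6 59.8 yaw 166.86 tcp [574.7 190.5 219.9]
t 3.1 pos [0.5747 0.1905 0.2199] yaw 90.19 row [-6.482 -0.177 -0.007] 0.024 f [-0.1 -0.1 -0.6] w 1.000 grip 0.0 j7 -13
```

```bash
python3 -m handwheel '[[-6.48,-0.18,0,-7,1],[-6.48,-0.18,0,-7,1],[-6.48,-0.18,0,-7,1],[-6.48,-0.18,0,-7,1],[-6.48,-0.18,0,-7,1],[-6.48,-0.18,0,-7,1],[-6.48,-0.18,0,-7,1],[-6.48,-0.18,0,-7,1]]' | head -2; python3 - <<'E'
from h import *
for i in range(2): face(.567,-.006,.072)
E
python3 go.py .54 -.189 .22 169
```

```text
clock: 3.95
position: [0.5701, -0.0049, 0.2202]
px 324 181 centre 567.4 -5.5 size 108.9 43.8 yaw 14.88 tcp [570.1  -5.  220.1]
px 324 181 centre 567.3 -5.4 size 108.9 43.7 yaw 15.02 tcp [570.2  -5.1 220.2]
t 4.0 pos [ 0.5702 -0.0051  0.2202] yaw 145.95 row [-2.598e+00 -5.641e+00  4.000e-03] -2.881 f [-0.2  0.7 -0. ] w 0.996 grip 0.0 j7 56
```

```bash
python3 -m handwheel '[[-2.6,-5.64,0,-2.9,1],[-2.6,-5.64,0,-2.9,1],[-2.6,-5.64,0,-2.9,1],[-2.6,-5.64,0,-2.9,1],[-2.6,-5.64,0,-2.9,1],[-2.6,-5.64,0,-2.9,1]]' | head -2; python3 - <<'E'
from h import *
for i in range(2): face(.539,-.19,.054)
E
python3 go.py .43 -.36 .22 169
```

```text
clock: 4.65
position: [0.5401, -0.1904, 0.2201]
px 327 177 centre 538.6 -190.8 size 236.9 66.5 yaw 168.81 tcp [ 540.6 -188.8  220.1]
px 325 177 centre 538.5 -190.9 size 237.5 66.5 yaw 168.80 tcp [ 540.8 -188.   220.1]
t 4.8 pos [ 0.5408 -0.188   0.2201] yaw 169.28 row [ 2.563e+00 -6.319e+00 -3.000e-03] 0.035 f [-0.1  1.   0.5] w 1.001 grip 0.0 j7 97
```

```bash
python3 -m handwheel '[[2.56,-6.32,0,0,1],[2.56,-6.32,0,0,1],[2.56,-6.32,0,0,1],[2.56,-6.32,0,0,1],[2.56,-6.32,0,0,1],[2.56,-6.32,0,0,1]]' | head -2; python3 - <<'E'
from h import *
face(.43,-.36,.072,save='pics/w5.png');face(.43,-.36,.072,vmin=180)
E
python3 go.py .43 -.36 .22 169
```

```text
clock: 5.35
position: [0.4293, -0.3618, 0.2202]
px 329 184 centre 456.1 -375.3 size 126.0 56.0 yaw 168.44 tcp [ 430.6 -360.1  220.1]
px 327 183 centre 411.3 -361.1 size 43.3 25.3 yaw 79.27 tcp [ 431.1 -359.4  220.1]
t 5.5 pos [ 0.4311 -0.3594  0.2201] yaw 169.40 row [ 0.034 -0.026  0.002] 0.049 f [0.1 0.7 0.1] w 1.000 grip 0.0 j7 120
```

View pics/w5.png

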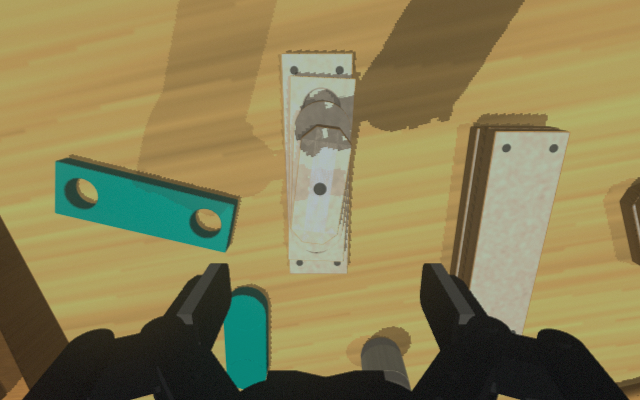

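The stack is directly below, with the bolt hole at (320,188), but the gripper's shadow falls over it. I'll enlarge that area.

```bash
python3 - <<'E'
from h import *
im=cv2.imread('pics/w5.png')[45:280,270:370]
l=cv2.cvtColor(im,cv2.COLOR_BGR2GRAY)
g=cv2.createCLAHE(4,(6,6)).apply(cv2.resize(l,None,fx=2.5,fy=2.5,interpolation=cv2.INTER_CUBIC))
k=cv2.resize(im,None,fx=2.5,fy=2.5,interpolation=cv2.INTER_CUBIC)
cv2.imwrite('pics/w5c.png',np.hstack([k,cv2.cvtColor(g,cv2.COLOR_GRAY2BGR)]))
E
```

```text
(no output)
```

View pics/w5c.png

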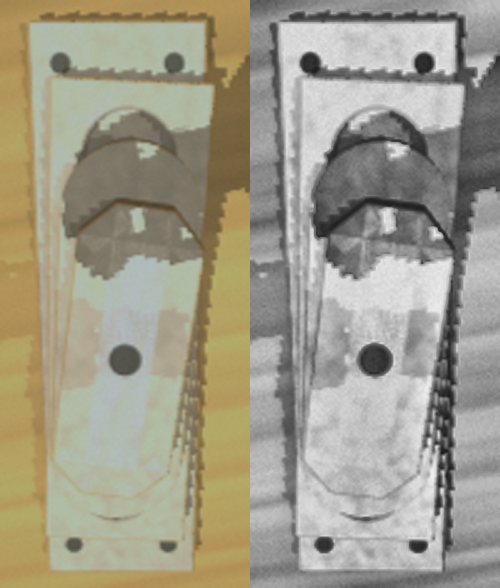

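```bash
cat >> h.py <<'E'
def fit(c,px,model,z):
    W=back(c,px,z)*1000; M=np.asarray(model,float)
    mc,wc=M.mean(0),W.mean(0);A=(M-mc).T@(W-wc); th=np.arctan2(A[0,1]-A[1,0],A[0,0]+A[1,1])
    R=np.array([[np.cos(th),-np.sin(th)],[np.sin(th),np.cos(th)]]);t=wc-R@mc
    print('fit centre',np.round(t,1),'yaw %.2f'%(np.degrees(th)%180),'res',np.round(np.abs(W-M@R.T-t).max(1),1))
E
python3 - <<'E'
from h import *
c=read_camera('wrist')
f=lambda P:np.array(P,float)/2.5+[270,45]-.3
# image up = -(-x tool)... far(up) end is tool +x? order: TL,TR.. tool x = image -y; tool y = image x
def rc(L,W): return [[L/2,-W/2],[L/2,W/2],[-L/2,-W/2],[-L/2,W/2]]
print('hole',back(c,f([[124,361]]),.072)*1000)
# tool frame viewed from above is mirrored (z down): flip y
fl=lambda M:[[a,-b] for a,b in M]
fit(c,f([(115,202),(170,205),(203,248),(168,468),(132,497),(82,492),(53,462),(77,240)]),fl([(55,-10),(55,10),(43,22),(-43,22),(-55,10),(-55,-10),(-43,-22),(43,-22)]),.072)
fit(c,f([(50,78),(213,83),(47,537),(193,541)]),fl(rc(190,60)),.036)
fit(c,f([(28,22),(213,22),(50,568),(193,568)]),fl(rc(240,68)),.018)
E
python3 go.py .43 -.36 .22 169
```

```text
hole [[ 435.17679525 -366.78035048]]
fit centre [ 434.2 -366.5] yaw 162.53 res [0.6 1.6 0.8 1.7 0.7 0.3 1.  2.4]
fit centre [ 433.3 -366.5] yaw 167.68 res [0.1 0.1 2.2 2.2]
fit centre [ 434.9 -368.9] yaw 169.10 res [1.5 1.6 1.3 1.7]
t 5.5 pos [ 0.4313 -0.3592  0.2201] yaw 169.44 row [ 0.038 -0.033  0.002] 0.055 f [-0.9  0.5  0.4] w 0.999 grip 0.0 j7 120
```

```bash
python3 go.py .4345 -.3665 .1 162.5
```

```text
t 5.5 pos [ 0.4313 -0.3592  0.2201] yaw 169.44 row [-0.147 -0.224  4.002] 0.868 f [-0.9  0.5  0.4] w 0.999 grip 0.0 j7 120
```

```bash
python3 -m handwheel '[[-0.15,-0.22,1.5,0.87,0.75],[-0.15,-0.22,3,0.87,0.75],[-0.15,-0.22,4,0.87,0.75],[-0.15,-0.22,4,0.87,0.75],[-0.15,-0.22,4,0.87,0.75],[-0.15,-0.22,4,0.87,0.75]]' 40 | head -2; python3 - <<'E'
from h import *
c=read_camera('wrist');cv2.imwrite('pics/w6.png',c['image'][:,:,::-1])
E
python3 go.py .4345 -.3665 .056 162.5
```

```text
clock: 6.1
position: [0.4343, -0.3695, 0.1022]
t 6.2 pos [ 0.4342 -0.3697  0.1023] yaw 162.29 row [0.029 0.106 1.544] -0.026 f [-0.1  0.1  0.2] w 0.750 grip 0.0 j7 116
```

View pics/w6.png

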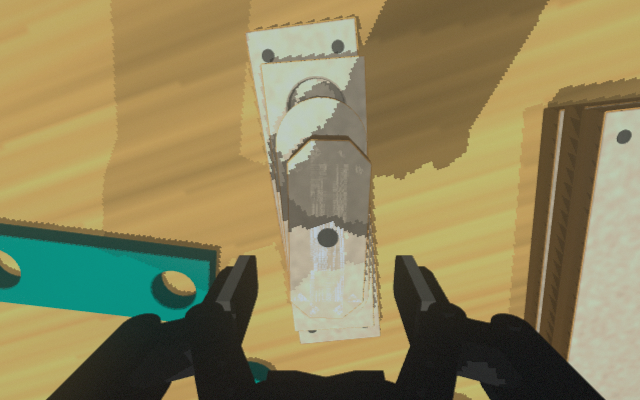

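The gripper straddles the stack. The hole is at (328,238) and the finger midpoint is near column 325.

```bash
python3 - <<'E'
from h import *
c=read_camera('wrist');print(back(c,[[328,238]],.072))
E
python3 go.py .4345 -.3665 .057 162.5
```

```text
[[ 0.4330512  -0.36904987]]
t 6.2 pos [ 0.4339 -0.3697  0.1022] yaw 162.27 row [0.02  0.109 1.506] -0.028 f [-0.1 -0.3  1.3] w 0.748 grip 0.0 j7 116
```

```bash
python3 -m handwheel '[[0.02,0.0,0.8,0,0.75],[0.02,0.0,1.4,0,0.75],[0.02,0.0,1.5,0,0.75],[0.02,0.0,1.5,0,0.75]]' 40; python3 - <<'E'
from h import *
c=read_camera('wrist');cv2.imwrite('pics/w7.png',c['image'][150:,150:490,::-1])
E
```

```text
clock: 6.6
position: [0.4322, -0.3692, 0.0559]
tcp_rot: [[-0.952, 0.305, 0.0], [0.305, 0.952, -0.0], [-0.001, -0.0, -1.0]]
contact_force: [0.4, 0.2, 0.6]
gripper_width: 0.753
grip_force: 0.0
```

View pics/w7.png

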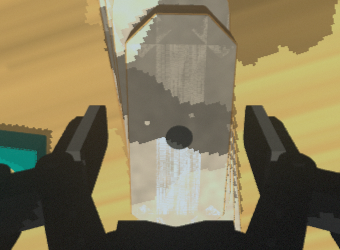

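The fingers stand on either side of the top board (hole at crop (179,137), finger mid about 176), so I'm closing now.

```bash
python3 -m handwheel '[[0,0,0,0,0.3],[0,0,0,0,0.3],[0,0,0,0,0.3],[0,0,0,0,0.3],[0,0,0,0,0.3],[0,0,0,0,0.3]]' 40; python3 -m handwheel '[[0,0,-0.3,0,0.3],[0,0,-0.6,0,0.3],[0,0,-1.5,0,0.3],[0,0,-2.5,0,0.3],[0,0,-4,0,0.3],[0,0,-4,0,0.3]]'; python3 - <<'E'
from h import *
c=read_camera('wrist');cv2.imwrite('pics/w8.png',c['image'][:,:,::-1])
E
python3 go.py .5685 -.0055 .16 195
```

```text
clock: 7.25
position: [0.4328, -0.3696, 0.0566]
tcp_rot: [[-0.952, 0.305, 0.002], [0.305, 0.952, -0.001], [-0.002, -0.001, -1.0]]
contact_force: [-0.0, 0.5, 7.6]
gripper_width: 0.503
grip_force: 41.3
clock: 7.85
position: [0.4349, -0.3718, 0.1817]
tcp_rot: [[-0.952, 0.306, 0.009], [0.305, 0.952, -0.007], [-0.01, -0.003, -1.0]]
contact_force: [1.1, -0.0, 0.4]
gripper_width: 0.505
grip_force: 40.9
t 7.9 pos [ 0.4337 -0.3706  0.1789] yaw 162.23 row [-0.561 12.96   0.608] -4.096 f [ 1.   0.1 -0.3] w 0.503 grip 40.9 j7 115
```

View pics/w8.png

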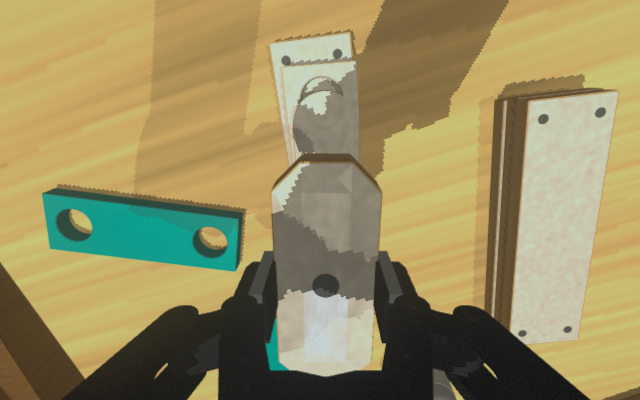

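The board is held, with its hole at (325,286).

```bash
cat >> h.py <<'E'
def held(px,above=.0154):
    c=read_camera('wrist');s=sense();T=np.array(s['tcp_rot']);p=np.array(s['position'])
    w=back(c,px,p[2]+above); print('held offset in tool mm',np.round(((np.c_[w,np.full(len(w),p[2])]-p)@T)*1000,1))
E
python3 -c "
from h import *
held([[325,286],[325,154]])"; python3 go.py .5675 -.0055 .15 195
```

```text
held offset in tool mm [[-3.  -2.   0. ]
 [56.9 -2.  -0.2]]
t 8.0 pos [ 0.4326 -0.3694  0.1768] yaw 162.24 row [-0.581 12.924  0.887] -4.094 f [-0.2  0.3 -1.3] w 0.504 grip 40.9 j7 115
```

```bash
python3 -m handwheel '[[-0.56,12.96,0.6,-4.1,0.3],[-0.56,12.96,0.6,-4.1,0.3],[-0.56,12.96,0.6,-4.1,0.3],[-0.56,12.96,0.6,-4.1,0.3],[-0.56,12.96,0.6,-4.1,0.3],[-0.56,12.96,0.6,-4.1,0.3],[-0.56,12.96,0.6,-4.1,0.3],[-0.56,12.96,0.6,-4.1,0.3]]'|head -2; python3 -m handwheel '[[0,0,0,0,0.3],[0,0,0,0,0.3]]'|head -2;  python3 go.py .5675 -.0055 .1 195
```

```text
clock: 8.75
position: [0.566, -0.0002, 0.1558]
clock: 8.95
position: [0.5655, -0.0028, 0.1559]
t 8.9 pos [ 0.5655 -0.0028  0.1559] yaw -164.81 row [-0.047 -0.105  1.862] 0.023 f [-1.6  0.7 -1.1] w 0.504 grip 41.0 j7 101
```

```bash
python3 -m handwheel '[[0,0,0,0,0.3]]'|head -2;  python3 go.py .5654 -.0046 .08 195
```

```text
clock: 9.05
position: [0.5654, -0.0054, 0.1564]
t 9.1 pos [ 0.5654 -0.0054  0.1564] yaw -165.06 row [-0.012  0.027  2.545] -0.007 f [-0.6 -0.7 -0.5] w 0.503 grip 41.0 j7 101
```

```bash
python3 -m handwheel '[[-0.01,0.02,1,0,0.3],[-0.01,0.02,2,0,0.3],[-0.01,0.02,2.4,0,0.3],[-0.01,0.02,2.45,0,0.3],[-0.01,0.02,2.45,0,0.3]]'|head -2;python3 - <<'E'
from h import *
c=read_camera('wrist');cv2.imwrite('pics/w9.png',c['image'][100:,100:560,::-1])
E
python3 go.py .5654 -.0046 .0755 195
```

```text
clock: 9.55
position: [0.5669, -0.0039, 0.0842]
t 9.6 pos [ 0.5675 -0.0037  0.0848] yaw -165.01 row [ 0.074 -0.011  0.309] -0.001 f [ 0.  -0.1 -1. ] w 0.502 grip 41.0 j7 101
```

View pics/w9.png

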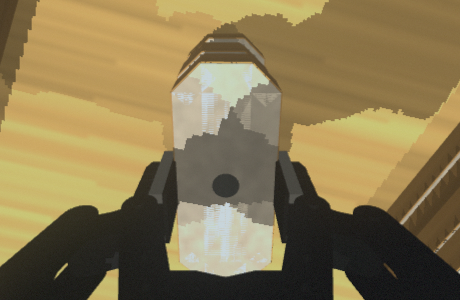

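The board sits over the clipped pile and lines up with it, with its hole at crop (226,186). I'll lower it until contact.

```bash
python3 -m handwheel '[[0,0,0.15,0,0.3],[0,0,0.25,0,0.3],[0,0,0.25,0,0.3],[0,0,0.25,0,0.3]]'|sed -n '1,2p;4p';python3 go.py .5654 -.0046 .0755 195
```

```text
clock: 10.0
position: [0.5667, -0.0031, 0.0763]
contact_force: [-0.1, -0.1, -0.6]
t 10.0 pos [ 0.5667 -0.0031  0.0763] yaw -164.95 row [ 0.055 -0.037  0.027] 0.006 f [-0.1 -0.1 -0.6] w 0.505 grip 41.0 j7 101
```

```bash
python3 -m handwheel '[[0,0,0.05,0,0.3],[0,0,0.08,0,0.3],[0,0,0.08,0,0.3]]'|sed -n '1,2p;4p';python3 go.py .5654 -.0046 .0755 195
```

```text
clock: 10.3
position: [0.5669, -0.0031, 0.0746]
contact_force: [-3.0, 0.4, 6.9]
t 10.3 pos [ 0.5669 -0.0031  0.0746] yaw -164.95 row [ 0.062 -0.035 -0.029] 0.006 f [-3.   0.4  6.9] w 0.506 grip 41.8 j7 101
```

```bash
python3 -m handwheel '[[0,0,0,0,0.7],[0,0,0,0,0.7],[0,0,-0.2,0,0.7],[0,0,-1,0,0.7],[0,0,-2.5,0,0.7],[0,0,-4.3,0,0.9],[0,0,-4.8,0,0.9],[0,0,-4.8,0,0.9]]'|head -2;python3 - <<'E'
from h import *
face(.567,-.006,.090,save='pics/w10.png');face(.567,-.006,.090,'top')
face(.567,-.006,.09,smax=60,vmin=90)
E
python3 go.py .4345 -.3665 .22 169
```

```text
clock: 11.1
position: [0.569, -0.0031, 0.2219]
px 324 185 centre 589.0 2.2 size 61.3 43.3 yaw 14.82 tcp [567.6  -3.2 219.5]
px 286 154 centre 531.9 -25.9 size 12.2 6.0 yaw 0.72 tcp [566.5  -3.1 217.9]
px 323 190 centre 566.4 -3.8 size 109.1 43.5 yaw 14.47 tcp [565.9  -3.2 216.9]
t 11.2 pos [ 0.5659 -0.0032  0.2169] yaw -164.95 row [  7.373 -10.559  -0.094] 3.256 f [-0.8  0.7  0.3] w 0.897 grip 0.0 j7 101
```

View pics/w10.png

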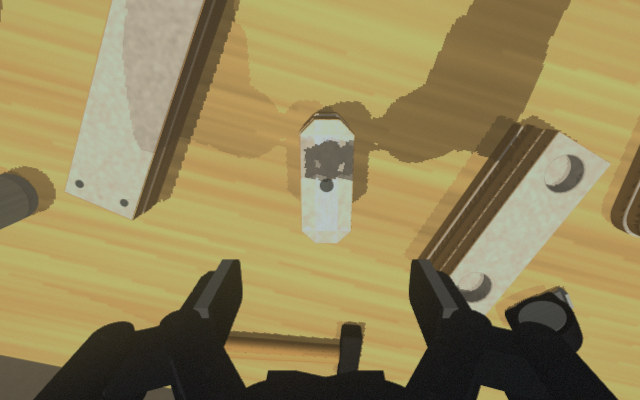

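The clipped board lies on its pile with the step edges even. Next is the stack.

```bash
python3 -m handwheel '[[7.3,-10.5,-0.1,3.25,1],[7.3,-10.5,-0.1,3.25,1],[7.3,-10.5,-0.1,3.25,1],[7.3,-10.5,-0.1,3.25,1],[7.3,-10.5,-0.1,3.25,1],[7.3,-10.5,-0.1,3.25,1],[7.3,-10.5,-0.1,3.25,1],[7.3,-10.5,-0.1,3.25,1]]'|head -2; python3 -m handwheel '[[0,0,3,0,0.85],[0,0,3,0,0.85],[0,0,3,0,0.85],[0,0,3,0,0.85]]' | head -2; python3 - <<'E'
from h import *
face(.567,-.006,.090,'top',vmin=100,smax=70);face(.569,-.004,.090,'top',vmin=110,smax=80)
c=read_camera('wrist');im=c['image'][:,220:440,::-1];cv2.imwrite('pics/w11.png',cv2.resize(im,None,fx=1.5,fy=1.5,interpolation=cv2.INTER_CUBIC))
E
python3 go.py .4345 -.3665 .13 168
```

```text
clock: 12.05
position: [0.4338, -0.3674, 0.2193]
clock: 12.45
position: [0.4363, -0.3637, 0.1302]
px 286 154 centre 568.8 -2.3 size 109.9 47.3 yaw 14.76 tcp [ 437.4 -364.4  131.6]
px 285 154 centre 569.0 -2.8 size 109.9 48.1 yaw 14.53 tcp [ 438.  -364.8  132.5]
t 12.6 pos [ 0.4382 -0.3649  0.1328] yaw 169.07 row [ 0.111 -0.074  0.092] 0.133 f [-0.4 -0.1  0.6] w 0.852 grip 0.0 j7 122
```

View pics/w11.png

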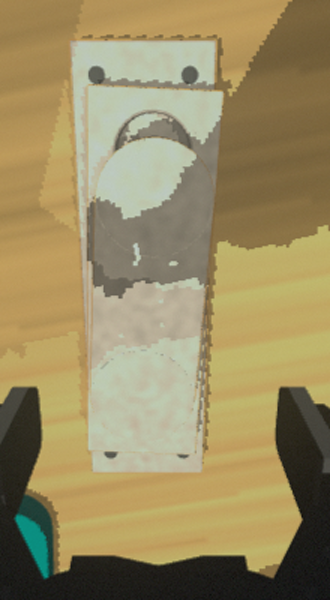

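The rounded board is now on top, with its far end's apex at crop (152,136). Its other end is low in contrast, so I'll get its outline from the trace network and check it against the known size.

```bash
cat >> h.py <<'E'
def tr(name,z,cam='wrist',thing=None):
    c=read_camera(cam)
    for d in trace(name,cam)[:3]:
        m=np.asarray(d['pixels']).astype(np.uint8)
        cs=cv2.findContours(m,cv2.RETR_EXTERNAL,cv2.CHAIN_APPROX_NONE)[0]
        if not cs: continue
        ct=max(cs,key=cv2.contourArea)[:,0]
        P=(back(c,ct,z)*1000).astype(np.float32);(cx,cy),(a,b),th=cv2.minAreaRect(P); th=th if a>b else th+90
        print(name,round(d['confidence'],2),'centre %.1f %.1f size %.1f %.1f yaw %.2f'%(cx,cy,max(a,b),min(a,b),th%180),'px',ct.min(0),ct.max(0))
E
python3 - <<'E'
from h import *
tr('part_rounded',.054);tr('part_bored',.036);tr('part_long',.018)
E
python3 go.py .4345 -.3665 .13 168
```

```text
part_rounded 0.96 centre 554.2 -455.0 size 58.2 20.0 yaw 5.17 px [230 329] [255 384]
part_rounded 0.67 centre 431.0 -369.6 size 150.1 53.4 yaw 165.01 px [279  90] [362 293]
part_rounded 0.52 centre 377.6 -360.6 size 116.0 59.4 yaw 169.02 px [266  24] [365 207]
part_bored 0.85 centre 430.2 -540.3 size 161.8 66.4 yaw 63.70 px [  0 170] [213 287]
part_bored 0.81 centre 430.8 -370.2 size 191.7 61.9 yaw 166.80 px [277  55] [369 302]
part_long 0.6 centre 385.7 -363.7 size 144.6 69.3 yaw 168.85 px [265  25] [364 219]
t 12.9 pos [ 0.4373 -0.3643  0.1315] yaw 169.05 row [ 0.077 -0.088  0.051] 0.132 f [-0.4  0.6  0.9] w 0.855 grip 0.0 j7 122
```

```bash
python3 go.py .431 -.369 .08 165
```

```text
t 12.9 pos [ 0.4373 -0.3643  0.1315] yaw 169.05 row [ 0.178 -0.192  1.717] 0.507 f [-0.4  0.6  0.9] w 0.855 grip 0.0 j7 122
```

```bash
python3 -m handwheel '[[0.18,-0.19,0.8,0.5,0.82],[0.18,-0.19,1.7,0.5,0.82],[0.18,-0.19,1.7,0.5,0.82],[0.18,-0.19,1.7,0.5,0.82],[0.18,-0.19,1.7,0.5,0.82]]' | head -2; python3 -c "
from h import *
tr('part_rounded',.054)"; python3 go.py .431 -.369 .038 165
```

```text
clock: 13.4
position: [0.4314, -0.3693, 0.0811]
part_rounded 0.57 centre 430.8 -369.6 size 150.1 54.1 yaw 165.23 px [275 103] [378 349]
t 13.5 pos [ 0.4314 -0.3694  0.0811] yaw 165.05 row [0.02  0.009 1.438] 0.007 f [-0.4 -0.5  0.8] w 0.822 grip 0.0 j7 120
```

Centred. Descending and closing.

```bash
python3 -m handwheel '[[0.02,0,0.7,0,0.82],[0.02,0,1.3,0,0.82],[0.02,0,1.43,0,0.82],[0.02,0,1.43,0,0.82]]' 40| sed -n '1,2p;4,5p'; python3 -m handwheel '[[0,0,0,0,0.4],[0,0,0,0,0.4],[0,0,0,0,0.4],[0,0,0,0,0.4],[0,0,0,0,0.4]]' 40| sed -n '1,2p;4,6p'
```

```text
clock: 13.9
position: [0.43, -0.3686, 0.0371]
contact_force: [-0.0, -0.7, -0.7]
gripper_width: 0.82
clock: 14.4
position: [0.4307, -0.3694, 0.0382]
contact_force: [-1.1, 0.5, 6.4]
gripper_width: 0.599
grip_force: 42.7
```

```bash
python3 -m handwheel '[[0,0,-0.2,0,0.4],[0,0,-0.6,0,0.4],[0,0,-1.5,0,0.4],[0,0,-3,0,0.4],[0,0,-4.5,0,0.4],[0,0,-4.5,0,0.4],[0,0,-4.5,0,0.4]]' | sed -n '1,2p;4,6p'; python3 - <<'E'
from h import *
s=sense();z=s['position'][2]
tr('part_rounded',z+.016);tr('part_bored',.036);s=sense();print(s['position']);
E
python3 go.py .479 .3535 .17 187.5
```

```text
clock: 15.1
position: [0.4306, -0.369, 0.1736]
contact_force: [1.0, 0.3, -1.3]
gripper_width: 0.593
grip_force: 42.0
part_rounded 0.9 centre 455.9 -406.9 size 33.0 5.7 yaw 165.12 px [258 320] [271 376]
part_rounded 0.8 centre 418.1 -366.5 size 125.6 53.2 yaw 165.19 px [259 109] [392 375]
part_bored 0.66 centre 426.3 -551.4 size 183.7 66.0 yaw 64.13 px [ 26 187] [234 279]
part_bored 0.6 centre 355.5 -351.9 size 61.9 36.6 yaw 77.13 px [283  72] [361 122]
part_bored 0.33 centre 346.4 -355.2 size 64.6 60.3 yaw 78.83 px [271  43] [355 128]
[ 0.42908413 -0.36785597  0.17058968]
t 15.3 pos [ 0.4291 -0.3679  0.1706] yaw 165.05 row [ 4.596 23.66   0.055] -2.806 f [ 0.5  0.5 -0.8] w 0.600 grip 42.0 j7 118
```

```bash
python3 -m handwheel '[[2.3,12,0,-1.4,0.4],[2.3,12,0,-1.4,0.4],[2.3,12,0,-1.4,0.4],[2.3,12,0,-1.4,0.4],[2.3,12,0,-1.4,0.4],[2.3,12,0,-1.4,0.4],[2.3,12,0,-1.4,0.4],[2.3,12,0,-1.4,0.4]]'|sed -n '1,2p;6p'; python3 go.py .4796 .3532 .17 187.5
```

```text
clock: 16.1
position: [0.4555, 0.0026, 0.1711]
grip_force: 42.1
t 16.1 pos [0.4555 0.0026 0.1711] yaw 176.64 row [-0.116 11.714  0.056] -1.357 f [ 0.4 -0.3 -1. ] w 0.595 grip 42.1 j7 83
```

```bash
python3 -m handwheel '[[-0.12,11.7,0,-1.36,0.4],[-0.12,11.7,0,-1.36,0.4],[-0.12,11.7,0,-1.36,0.4],[-0.12,11.7,0,-1.36,0.4],[-0.12,11.7,0,-1.36,0.4],[-0.12,11.7,0,-1.36,0.4],[-0.12,11.7,0,-1.36,0.4],[-0.12,11.7,0,-1.36,0.4]]'|sed -n '1,2p;6p';python3 -m handwheel '[[0,0,0,0,0.4],[0,0,0,0,0.4],[0,0,0,0,0.4]]'|head -2; python3 go.py .4796 .3532 .065 187.5
```

```text
clock: 16.9
position: [0.4801, 0.3556, 0.1708]
grip_force: 42.2
clock: 17.2
position: [0.483, 0.345, 0.1714]
t 17.2 pos [0.483  0.345  0.1714] yaw -173.01 row [0.078 0.292 3.547] -0.064 f [ 0.5 -0.1 -1.1] w 0.595 grip 42.2 j7 55
```

```bash
python3 -m handwheel '[[0,0,0,0,0.4],[0,0,0,0,0.4],[0,0,0,0,0.4],[0,0,0,0,0.4]]'|head -2; python3 go.py .4796 .3532 .065 187.5;python3 -m handwheel '[[0,0,0,0,0.4],[0,0,0,0,0.4],[0,0,0,0,0.4],[0,0,0,0,0.4]]'|head -2
```

```text
clock: 17.6
position: [0.4828, 0.3469, 0.172]
t 17.6 pos [0.4828 0.3469 0.172 ] yaw -172.89 row [0.081 0.222 3.566] -0.048 f [-0.7 -0.  -1.1] w 0.597 grip 42.2 j7 55
clock: 18.0
position: [0.4828, 0.347, 0.1719]
```

```bash
python3 -m handwheel '[[0.08,0.21,1.3,-0.05,0.4],[0.08,0.21,2.6,-0.05,0.4],[0.08,0.21,3.2,-0.05,0.4],[0.08,0.21,3.2,-0.05,0.4],[0.08,0.21,3.2,-0.05,0.4],[0.08,0.21,3.2,-0.05,0.4]]'|head -2; python3 - <<'E'
from h import *
s=sense();tr('part_rounded',s['position'][2]+.0158);tr('pile_rounded',.054)
E
python3 go.py .4796 .3532 .0565 187.5
```

```text
clock: 18.6
position: [0.4807, 0.3538, 0.0775]
part_rounded 0.79 centre 467.9 351.6 size 125.7 53.2 yaw 7.61 px [259 109] [392 375]
pile_rounded 0.67 centre 409.7 342.8 size 45.1 15.3 yaw 99.33 px [278  96] [370 130]
pile_rounded 0.66 centre 489.6 354.2 size 164.8 69.2 yaw 7.68 px [259 109] [392 375]
t 18.8 pos [0.4802 0.3534 0.077 ] yaw -172.48 row [ 0.023 -0.004  0.683] 0.002 f [-0.3 -0.2 -0.7] w 0.597 grip 42.2 j7 55
```

```bash
python3 -m handwheel '[[0.01,0,0.4,0,0.4],[0.01,0,0.6,0,0.4],[0.01,0,0.66,0,0.4],[0.01,0,0.66,0,0.4]]'|sed -n '1,2p;4p'; python3 go.py .4796 .3532 .0565 187.5
```

```text
clock: 19.2
position: [0.4788, 0.3527, 0.0563]
contact_force: [-2.5, -2.4, 8.8]
t 19.2 pos [0.4788 0.3527 0.0563] yaw -172.47 row [-0.028  0.014 -0.008] 0.004 f [-2.5 -2.4  8.8] w 0.600 grip 43.3 j7 54
```

```bash
python3 -m handwheel '[[0,0,0,0,0.75],[0,0,0,0,0.75],[0,0,-0.2,0,0.75],[0,0,-1,0,0.75],[0,0,-2.5,0,0.9],[0,0,-4.3,0,0.9],[0,0,-4.8,0,0.9],[0,0,-4.8,0,0.9]]'|head -2;python3 - <<'E'
from h import *
face(.479,.352,.072,smax=60,vmin=90);tr('part_rounded',.072);tr('pile_rounded',.072);tr('pile_rounded',.072,'top');tr('part_rounded',.072,'top')
E
python3 go.py .44 -.16 .2 169
```

```text
clock: 20.0
position: [0.4813, 0.3545, 0.2042]
px 323 185 centre 479.3 351.9 size 148.6 51.6 yaw 7.88 tcp [480.1 353.5 201.8]
part_rounded 0.84 centre 479.2 351.7 size 150.6 54.3 yaw 6.57 px [292  96] [356 266]
part_rounded 0.41 centre 644.2 311.2 size 104.6 53.7 yaw 159.11 px [228 300] [297 378]
pile_rounded 0.54 centre 404.6 348.0 size 26.8 5.6 yaw 82.83 px [316  96] [349 108]
pile_rounded 0.69 centre 472.2 316.2 size 143.9 38.1 yaw 177.53 px [171 162] [184 209]
part_rounded 0.8 centre 622.4 -484.2 size 146.9 57.6 yaw 167.38 px [430 117] [453 162]
part_rounded 0.73 centre 499.6 -347.4 size 136.3 61.5 yaw 137.87 px [390 163] [418 201]
t 20.4 pos [0.479  0.3527 0.1992] yaw -172.47 row [ 3.5260e+00 -1.6771e+01 -8.0000e-03] 2.316 f [-0.2  0.3 -0. ] w 0.899 grip 0.0 j7 55
```

```bash
python3 -m handwheel '[[3.5,-12,0,1.8,1],[3.5,-12,0,1.8,1],[3.5,-12,0,1.8,1],[3.5,-12,0,1.8,1],[3.5,-12,0,1.8,1],[3.5,-12,0,1.8,1],[3.5,-12,0,1.8,1],[3.5,-12,0,1.8,1]]'|head -2;python3 go.py .431 -.37 .14 167
```

```text
clock: 21.25
position: [0.421, -0.0219, 0.2]
t 21.2 pos [ 0.421  -0.0219  0.2   ] yaw 172.86 row [ -1.775 -11.471   2.012] 0.732 f [0.2 1.3 0.5] w 1.001 grip 0.0 j7 82
```

```bash
python3 -m handwheel '[[-1.8,-11.5,0.3,0.73,1],[-1.8,-11.5,0.3,0.73,1],[-1.8,-11.5,0.6,0.73,1],[-1.8,-11.5,1,0.73,1],[-1.8,-11.5,2,0.73,1],[-1.8,-11.5,2,0.73,1],[-1.8,-11.5,2,0.73,1],[-1.8,-11.5,2,0.73,1]]'|head -2; python3 -m handwheel '[[-1.8,-11.5,2,0.73,1]]'>/dev/null --help 2>&1 | head -1; python3 - <<'E'
from h import *
tr('part_bored',.036);face(.431,-.37,.036,smax=70,vmin=90);tr('part_bored',.036)
E
python3 go.py .431 -.37 .07 167
```

```text
clock: 22.05
position: [0.432, -0.3727, 0.1383]
part_bored 0.89 centre 430.9 -370.3 size 191.5 62.5 yaw 166.53 px [287  65] [375 303]
part_bored 0.6 centre 426.0 -550.0 size 181.7 66.1 yaw 64.32 px [  0 183] [228 287]
px 324 197 centre 428.0 -369.8 size 222.3 66.0 yaw 168.66 tcp [ 434.4 -366.2  139.6]
part_bored 0.9 centre 430.8 -370.3 size 192.0 62.7 yaw 166.56 px [278  63] [366 301]
part_bored 0.65 centre 427.8 -545.8 size 175.0 65.2 yaw 64.28 px [  0 180] [221 286]
t 22.3 pos [ 0.4354 -0.3648  0.1403] yaw 167.41 row [ 0.104 -0.203  2.343] 0.051 f [ 1.   0.4 -0.2] w 1.002 grip 0.0 j7 123
```

```bash
python3 go.py .4308 -.3697 .06 166.5; python3 -m handwheel '[[0.15,-0.19,1.2,0.1,0.93],[0.15,-0.19,2.5,0.1,0.93],[0.15,-0.19,2.6,0.1,0.93],[0.15,-0.19,2.6,0.1,0.93],[0.15,-0.19,2.6,0.1,0.93]]'|head -2;python3 -c "
from h import *
tr('part_bored',.036)"; python3 go.py .4308 -.3697 .02 166.5
```

```text
t 22.3 pos [ 0.4354 -0.3648  0.1403] yaw 167.41 row [ 0.113 -0.195  2.676] 0.113 f [ 1.   0.4 -0.2] w 1.002 grip 0.0 j7 123
clock: 22.8
position: [0.4305, -0.3715, 0.0641]
part_bored 0.93 centre 430.4 -370.1 size 189.4 60.9 yaw 166.58 px [267  60] [394 372]
part_bored 0.78 centre 435.0 -516.1 size 117.1 65.6 yaw 64.76 px [  0 236] [197 339]
t 22.9 pos [ 0.4304 -0.3719  0.0641] yaw 166.52 row [0.009 0.075 1.471] 0.002 f [ 0.4 -0.   0.9] w 0.928 grip 0.0 j7 125
```

```bash
python3 -m handwheel '[[0,0.07,0.7,0,0.93],[0,0.07,1.3,0,0.93],[0,0.07,1.47,0,0.93],[0,0.07,1.47,0,0.93]]' 40| sed -n '1,2p;4,5p'; python3 -m handwheel '[[0,0,0,0,0.5],[0,0,0,0,0.5],[0,0,0,0,0.5],[0,0,0,0,0.5],[0,0,0,0,0.5]]' 40| sed -n '1,2p;4,6p'
```

```text
clock: 23.3
position: [0.4297, -0.3693, 0.0184]
contact_force: [0.2, -0.1, 0.3]
gripper_width: 0.929
clock: 23.8
position: [0.4303, -0.3699, 0.0194]
contact_force: [-0.7, 0.8, 6.7]
gripper_width: 0.691
grip_force: 43.4
```

```bash
python3 -m handwheel '[[0,0,-0.2,0,0.5],[0,0,-0.6,0,0.5],[0,0,-1.5,0,0.5],[0,0,-3,0,0.5],[0,0,-4.5,0,0.5],[0,0,-5.3,0,0.5],[0,0,-5.3,0,0.5],[0,0,-5.3,0,0.5]]' | sed -n '1,2p;4,6p'; python3 - <<'E'
from h import *
s=sense();z=s['position'][2]
tr('part_bored',z+.016);tr('part_long',.018);s=sense();print(s['position']);
E
python3 go.py .573 .189 .18 167
```

```text
clock: 24.6
position: [0.4295, -0.3691, 0.1776]
contact_force: [-0.2, 0.1, -1.5]
gripper_width: 0.687
grip_force: 43.6
part_bored 0.95 centre 408.7 -365.1 size 147.5 61.8 yaw 166.60 px [238  51] [412 379]
part_bored 0.76 centre 383.0 -440.2 size 81.8 29.0 yaw 64.55 px [ 31 177] [236 272]
part_long 0.62 centre 379.2 -361.1 size 71.8 66.4 yaw 168.31 px [284  84] [359 166]
[ 0.42870021 -0.36855105  0.17564252]
t 24.8 pos [ 0.4287 -0.3686  0.1756] yaw 166.49 row [-0.334 19.195 -0.128] -0.064 f [-0.3  0.  -1.6] w 0.690 grip 43.6 j7 122
```

```bash
python3 go.py .5723 .1887 .18 166.85; python3 -m handwheel '[[0,9,-0.1,0,0.5],[0,9,-0.1,0,0.5],[0,9,-0.1,0,0.5],[0,9,-0.1,0,0.5],[0,9,-0.1,0,0.5],[0,9,-0.1,0,0.5],[0,9,-0.1,0,0.5]]'|sed -n '1,2p;6p'; python3 go.py .5723 .1887 .18 166.85
```

```text
t 24.8 pos [ 0.4287 -0.3686  0.1756] yaw 166.49 row [-0.313 19.179 -0.128] -0.045 f [-0.3  0.  -1.6] w 0.690 grip 43.6 j7 122
clock: 25.5
position: [0.493, -0.1023, 0.1791]
grip_force: 43.7
t 25.5 pos [ 0.493  -0.1023  0.1791] yaw 166.87 row [-0.371 10.047 -0.017] 0.003 f [-0.5 -0.2 -1. ] w 0.692 grip 43.7 j7 90
```

```bash
python3 -m handwheel '[[-0.37,10.05,0,0,0.5],[-0.37,10.05,0,0,0.5],[-0.37,10.05,0,0,0.5],[-0.37,10.05,0,0,0.5],[-0.37,10.05,0,0,0.5],[-0.37,10.05,0,0,0.5],[-0.37,10.05,0,0,0.5],[-0.37,10.05,0,0,0.5]]'|sed -n '1,2p;6p'; python3 -m handwheel '[[0,0,0,0,0.5],[0,0,0,0,0.5],[0,0,0,0,0.5],[0,0,0,0,0.5],[0,0,0,0,0.5],[0,0,0,0,0.5]]'|sed -n '1,2p'; python3 go.py .5723 .1887 .095 166.85
```

```text
clock: 26.3
position: [0.5736, 0.1839, 0.1788]
grip_force: 43.8
clock: 26.9
position: [0.5739, 0.1837, 0.1801]
t 26.9 pos [0.5739 0.1837 0.1801] yaw 166.47 row [0.091 0.148 2.836] -0.047 f [ 0.2  0.4 -1.4] w 0.689 grip 43.8 j7 60
```

```bash
python3 -m handwheel '[[0.09,0.15,1.3,-0.05,0.5],[0.09,0.15,2.4,-0.05,0.5],[0.09,0.15,2.8,-0.05,0.5],[0.09,0.15,2.8,-0.05,0.5],[0.09,0.15,2.8,-0.05,0.5],[0.09,0.15,2.8,-0.05,0.5]]'|head -2; python3 - <<'E'
from h import *
s=sense();tr('part_bored',s['position'][2]+.0158);tr('pile_bored',.072)
E
python3 go.py .5723 .1887 .0738 166.85
```

```text
clock: 27.5
position: [0.5738, 0.1891, 0.0978]
part_bored 0.8 centre 552.4 193.0 size 146.6 61.9 yaw 166.95 px [238  51] [412 377]
pile_bored 0.7 centre 510.2 202.8 size 40.6 40.0 yaw 102.05 px [283  84] [365 166]
t 27.7 pos [0.5729 0.189  0.097 ] yaw 166.88 row [ 0.018 -0.017  0.773] 0.003 f [ 0.7 -0.1 -1.5] w 0.691 grip 43.8 j7 61
```

```bash
python3 -m handwheel '[[0.01,0,0.4,0,0.5],[0.01,0,0.65,0,0.5],[0.01,0,0.76,0,0.5],[0.01,0,0.76,0,0.5]]'|sed -n '1,2p;4p'; python3 go.py .5723 .1887 .0738 166.85
```

```text
clock: 28.1
position: [0.5711, 0.1887, 0.0734]
contact_force: [-4.9, -1.8, 10.7]
t 28.1 pos [0.5711 0.1887 0.0734] yaw 166.89 row [-0.039  0.007 -0.012] 0.005 f [-4.9 -1.8 10.7] w 0.690 grip 45.1 j7 61
```

```bash
python3 -m handwheel '[[0,0,-0.03,0,0.9],[0,0,-0.03,0,0.9],[0,0,-0.2,0,0.9],[0,0,-1,0,0.9],[0,0,-2.5,0,0.9],[0,0,-4.3,0,0.9],[0,0,-4.9,0,0.9],[0,0,-4.9,0,0.9]]'|head -2;python3 - <<'E'
from h import *
face(.573,.188,.090,smax=60,vmin=90,save='pics/w12.png');tr('part_bored',.090);tr('pile_bored',.072);tr('pile_clipped',.090);tr('part_clipped',.090)
E
python3 go.py .44 -.16 .2 169
```

```text
clock: 28.9
position: [0.5746, 0.1896, 0.2246]
px 324 186 centre 571.2 187.4 size 188.1 59.7 yaw 167.03 tcp [573.1 189.3 222.1]
part_bored 0.58 centre 570.7 187.6 size 190.5 61.2 yaw 166.97 px [285  67] [363 282]
pile_bored 0.79 centre 505.4 202.8 size 34.0 34.0 yaw 121.64 px [305  85] [346 127]
pile_bored 0.48 centre 565.7 -102.6 size 225.9 57.8 yaw 149.56 px [  0 121] [ 59 329]
pile_clipped 0.84 centre 552.9 43.1 size 100.2 43.6 yaw 14.51 px [102 157] [199 262]
pile_clipped 0.43 centre 649.5 293.7 size 63.3 61.3 yaw 37.65 px [419 203] [488 284]
part_clipped 0.61 centre 564.4 2.4 size 110.1 56.9 yaw 14.57 px [ 64 169] [173 282]
t 29.4 pos [0.5716 0.1888 0.2193] yaw 166.88 row [  1.633 -12.317   0.658] -0.265 f [-0.7  0.6  0.4] w 0.897 grip 0.0 j7 59
```

View pics/w12.png

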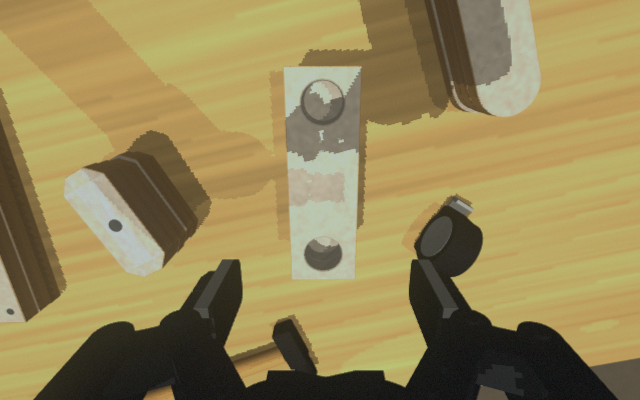

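The bored board is flush on its pile, holes at (322,102) and (322,254). The clipped board at (115,225) and the rounded one at (500,60) also sit flush. Now the long strip.

```bash
python3 go.py .43 -.3695 .13 168.8; python3 -m handwheel '[[0.5,-9,0,0,1],[0.5,-9,0,0,1],[0.5,-9,0,0,1],[0.5,-9,0,0,1],[0.5,-9,0,0,1],[0.5,-9,0,0,1],[0.5,-9,0,0,1]]'|head -2; python3 go.py .43 -.3695 .13 168.8
```

```text
t 29.4 pos [0.5716 0.1888 0.2193] yaw 166.88 row [  0.37  -19.191   2.996] -0.24 f [-0.7  0.6  0.4] w 0.897 grip 0.0 j7 59
clock: 30.05
position: [0.4948, -0.0747, 0.2202]
t 30.1 pos [ 0.4948 -0.0747  0.2202] yaw 166.50 row [ -0.193 -10.055   3.02 ] -0.287 f [0.7 0.7 0.7] w 1.000 grip 0.0 j7 85
```

```bash
python3 -m handwheel '[[-0.2,-10.05,0,-0.28,1],[-0.2,-10.05,0.5,-0.28,1],[-0.2,-10.05,1,-0.28,1],[-0.2,-10.05,2,-0.28,1],[-0.2,-10.05,2.5,-0.28,1],[-0.2,-10.05,2.5,-0.28,1],[-0.2,-10.05,2.5,-0.28,1],[-0.2,-10.05,2.5,-0.28,1]]'|head -2; python3 -m handwheel '[[0,0,0,0,1],[0,0,0,0,1]]'|head -2; python3 - <<'E'
from h import *
tr('part_long',.018);face(.431,-.37,.018,smax=60,vmin=90)
E
python3 go.py .43 -.3695 .05 168.8
```

```text
clock: 30.85
position: [0.4325, -0.3668, 0.1437]
clock: 31.05
position: [0.4353, -0.3635, 0.1457]
part_long 0.87 centre 432.9 -372.2 size 239.4 69.3 yaw 169.13 px [268  33] [361 308]
px 319 187 centre 433.3 -372.6 size 238.3 66.9 yaw 169.11 tcp [ 434.7 -364.3  145.8]
t 31.2 pos [ 0.4347 -0.3643  0.1458] yaw 169.26 row [ 0.126 -0.2    3.193] 0.057 f [-0.2 -0.4  0.1] w 0.998 grip 0.0 j7 126
```

```bash
python3 go.py .4329 -.3715 .05 169.1; python3 -m handwheel '[[0.04,-0.24,1.3,0.02,1],[0.04,-0.24,2.6,0.02,1],[0.04,-0.24,3.1,0.02,1],[0.04,-0.24,3.1,0.02,1],[0.04,-0.24,3.1,0.02,1],[0.04,-0.24,3.1,0.02,1]]'|head -2;python3 - <<'E'
from h import *
tr('part_long',.018);face(.433,-.371,.018,smax=60,vmin=90)
E
python3 go.py .4329 -.3715 .004 169.1
```

```text
t 31.2 pos [ 0.4347 -0.3643  0.1458] yaw 169.26 row [ 0.018 -0.247  3.193] 0.02 f [-0.2 -0.4  0.1] w 0.998 grip 0.0 j7 126
clock: 31.8
position: [0.4323, -0.3733, 0.054]
part_long 0.82 centre 425.4 -371.0 size 224.9 69.1 yaw 169.11 px [257   5] [402 375]
px 331 237 centre 426.2 -371.2 size 223.8 67.0 yaw 169.12 tcp [ 431.9 -373.    53.5]
t 31.9 pos [ 0.4319 -0.373   0.0535] yaw 168.97 row [-0.02   0.056  1.651] -0.016 f [-0.   0.8  0.7] w 1.001 grip 0.0 j7 129
```

```bash
python3 -m handwheel '[[-0.02,0.05,0.7,0,1],[-0.02,0.05,1.3,0,1],[-0.02,0.05,1.6,0,1],[-0.02,0.05,1.6,0,1]]' 40| sed -n '1,2p;4,5p'; python3 go.py .4329 -.3715 .004 169.1
```

```text
clock: 32.35
position: [0.4314, -0.3707, 0.0036]
contact_force: [-0.1, 0.3, 0.1]
gripper_width: 0.999
t 32.4 pos [ 0.4314 -0.3707  0.0036] yaw 168.96 row [-0.055 -0.015 -0.014] -0.017 f [-0.1  0.3  0.1] w 0.999 grip 0.0 j7 131
```

```bash
python3 -m handwheel '[[0,0,0,0,0.6],[0,0,0,0,0.6],[0,0,0,0,0.6],[0,0,0,0,0.6],[0,0,0,0,0.6]]' 50| sed -n '1,2p;4,6p'; python3 -m handwheel '[[0,0,-0.2,0,0.6],[0,0,-0.6,0,0.6],[0,0,-1.5,0,0.6],[0,0,-3,0,0.6],[0,0,-4.5,0,0.6],[0,0,-5.3,0,0.6],[0,0,-5.3,0,0.6],[0,0,-5.3,0,0.6]]' | sed -n '1,2p;4,6p'; python3 -m handwheel '[[0,0,0,0,0.6],[0,0,0,0,0.6]]'|head -2; python3 - <<'E'
from h import *
s=sense();z=s['position'][2]
c=read_camera('wrist');cv2.imwrite('pics/w13.png',c['image'][:,:,::-1])
tr('part_long',z+.0145);s=sense();print(s['position']);
E
python3 go.py .5395 -.19 .16 168.8
```

```text
clock: 32.85
position: [0.4324, -0.3716, 0.0056]
contact_force: [-1.9, 0.6, 5.2]
gripper_width: 0.777
grip_force: 55.4
clock: 33.65
position: [0.4319, -0.3709, 0.1637]
contact_force: [-0.2, -0.0, -3.4]
gripper_width: 0.773
grip_force: 56.9
clock: 33.85
position: [0.431, -0.3704, 0.1618]
part_long 0.8 centre 403.3 -366.2 size 165.8 67.9 yaw 169.05 px [226   0] [425 380]
[ 0.4314237  -0.37085195  0.16230139]
t 34.0 pos [ 0.4314 -0.3709  0.1623] yaw 168.96 row [-2.381  6.607  0.076] 0.02 f [ 0.3 -0.  -2.4] w 0.775 grip 56.9 j7 126
```

View pics/w13.png

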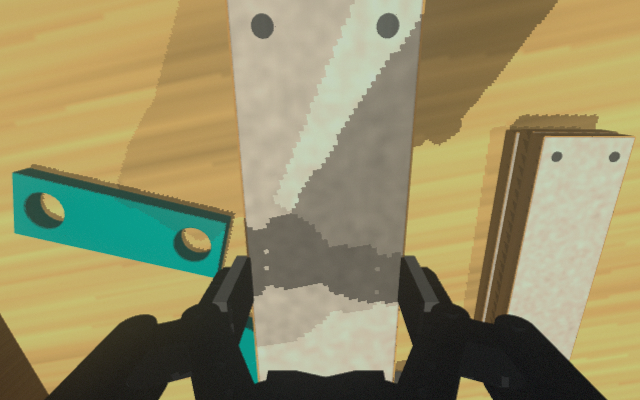

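The long strip is held level, with its screw holes at (262,26) and (388,26). The long pile is at (575,240), unmoved.

```bash
python3 - <<'E'
from h import *
c=read_camera('wrist');s=sense();T=np.array(s['tcp_rot']);p=np.array(s['position'])
R=np.array(c['R']);Rc=R@T; tc=T.T@(-R.T@np.array(c['t'])-p)
a=np.radians(169.4);T0=np.array([[np.cos(a),np.sin(a),0],[np.sin(a),-np.cos(a),0],[0,0,-1]])
R0=Rc@T0.T; o=np.array([.4313,-.3592,.2201])+T0@tc
c0=dict(c,R=R0,t=-R0@o)
h=back(c0,np.array([(60,62),(174,62),(74,545),(168,545)])/2.5+[270,45]-.3,.018)
print('hole half span',np.linalg.norm(h[:2].mean(0)-h[2:].mean(0))*500, 'centre',h.mean(0))
w=back(c,[[262,26],[388,26]],p[2]+.0145); print('held holes tool',((np.c_[w,[p[2]]*2]-p)@T)*1000)
E
python3 go.py .5395 -.19 .16 168.8
```

```text
hole half span 105.2068978407916 centre [ 0.43548835 -0.36978389]
held holes tool [[103.20273597 -22.75406191   0.12419456]
 [103.17936824  20.68763276   0.14025349]]
t 34.0 pos [ 0.4315 -0.371   0.1625] yaw 168.96 row [-2.378  6.609  0.082] 0.02 f [ 0.3 -0.5 -2. ] w 0.774 grip 56.9 j7 126
```

```bash
python3 go.py .538 -.1895 .16 168.8; python3 -m handwheel '[[-2.36,6.6,0.08,0.02,0.6],[-2.36,6.6,0.08,0.02,0.6],[-2.36,6.6,0.08,0.02,0.6],[-2.36,6.6,0.08,0.02,0.6],[-2.36,6.6,0.08,0.02,0.6],[-2.36,6.6,0.08,0.02,0.6],[-2.36,6.6,0.08,0.02,0.6],[-2.36,6.6,0.08,0.02,0.6]]'|sed -n '1,2p;6p'; python3 -m handwheel '[[0,0,0,0,0.6],[0,0,0,0,0.6],[0,0,0,0,0.6],[0,0,0,0,0.6]]'|sed -n '1,2p'; python3 go.py .538 -.1895 .08 168.8
```

```text
t 34.0 pos [ 0.4315 -0.371   0.1625] yaw 168.96 row [-2.325  6.616  0.082] 0.02 f [ 0.3 -0.5 -2. ] w 0.774 grip 56.9 j7 126
clock: 34.85
position: [0.5382, -0.1925, 0.1608]
grip_force: 57.0
clock: 35.25
position: [0.5392, -0.1906, 0.1608]
t 35.2 pos [ 0.5392 -0.1906  0.1608] yaw 168.78 row [0.046 0.027 2.695] -0.002 f [-0.1 -1.  -2.6] w 0.775 grip 57.0 j7 104
```

```bash
python3 -m handwheel '[[0.04,0.03,1.3,0,0.6],[0.04,0.03,2.4,0,0.6],[0.04,0.03,2.7,0,0.6],[0.04,0.03,2.7,0,0.6],[0.04,0.03,2.7,0,0.6],[0.04,0.03,2.7,0,0.6]]'|sed -n '1,2p'; python3 go.py .538 -.1895 .0585 168.8
```

```text
clock: 35.85
position: [0.5397, -0.1897, 0.0815]
t 35.9 pos [ 0.5397 -0.1897  0.0815] yaw 168.80 row [ 0.059 -0.003  0.768] 0.0 f [-0.8  0.1 -2.8] w 0.770 grip 57.3 j7 106
```

```bash
python3 -m handwheel '[[0.02,0,0.4,0,0.6],[0.02,0,0.65,0,0.6],[0.02,0,0.7,0,0.6],[0.02,0,0.7,0,0.6],[0.02,0,0.7,0,0.6]]'|sed -n '1,2p;4p'; python3 go.py .538 -.1895 .0575 168.8
```

```text
clock: 36.35
position: [0.5378, -0.189, 0.0596]
contact_force: [-3.0, 1.3, 10.7]
t 36.4 pos [ 0.5378 -0.189   0.0596] yaw 168.81 row [-0.01  -0.016  0.071] 0.001 f [-3.   1.3 10.7] w 0.775 grip 58.8 j7 107
```

```bash
python3 -m handwheel '[[0,0,-0.03,0,1],[0,0,-0.03,0,1],[0,0,-0.03,0,1],[0,0,-1,0,1],[0,0,-2.5,0,1],[0,0,-4.3,0,1],[0,0,-5.3,0,1],[0,0,-5.3,0,1]]'|head -2;python3 -m handwheel '[[0,0,0,0,1],[0,0,0,0,1]]'|head -2;python3 - <<'E'
from h import *
face(.539,-.19,.072,smax=60,vmin=90);face(.539,-.19,.072);tr('part_long',.072);tr('pile_long',.072)
E
python3 go.py .42 .15 .25 169
```

```text
clock: 37.15
position: [0.5408, -0.1904, 0.2228]
clock: 37.35
position: [0.5368, -0.1886, 0.2163]
px 326 188 centre 538.5 -190.4 size 238.0 66.9 yaw 168.97 tcp [ 536.7 -188.7  216.2]
px 326 188 centre 579.2 -198.5 size 154.1 66.4 yaw 168.85 tcp [ 536.7 -188.8  216.2]
part_long 0.66 centre 538.6 -190.4 size 239.7 69.4 yaw 168.96 px [283  41] [368 301]
pile_long 0.56 centre 678.2 -316.1 size 101.8 34.4 yaw 148.14 px [212 293] [255 371]
t 37.6 pos [ 0.5374 -0.1891  0.2171] yaw 168.80 row [ 6.035 10.327 -1.091] -0.025 f [-0.3 -0.8  1. ] w 0.999 grip 0.0 j7 103
```

The long board matches its pile's earlier fit within 0.5 mm. I'll recheck the clipped one from the same pose I used to measure its pile.

```bash
python3 go.py .57 -.005 .22 146; python3 -m handwheel '[[-0.1,6.2,-0.1,2.85,1],[-0.1,6.2,-0.1,2.85,1],[-0.1,6.2,-0.1,2.85,1],[-0.1,6.2,-0.1,2.85,1],[-0.1,6.2,-0.1,2.85,1],[-0.1,6.2,-0.1,2.85,1],[-0.1,6.2,-0.1,2.85,1]]'|head -2; python3 go.py .57 -.005 .22 146
```

```text
t 37.6 pos [ 0.5374 -0.1891  0.2171] yaw 168.80 row [ 0.125  6.231 -0.097] 2.85 f [-0.3 -0.8  1. ] w 0.999 grip 0.0 j7 103
clock: 38.35
position: [0.5765, -0.0089, 0.2207]
t 38.4 pos [ 0.5765 -0.0089  0.2207] yaw 145.90 row [ 0.25  -0.014  0.023] -0.012 f [ 0.  -0.2 -0.7] w 1.000 grip 0.0 j7 62
```

```bash
python3 -m handwheel '[[0.2,0,0,0,1],[0.2,0,0,0,1],[0.2,0,0,0,1]]'|head -2; python3 - <<'E'
from h import *
face(.567,-.004,.090,smax=60,vmin=90,save='pics/w14.png');face(.567,-.004,.090);tr('part_clipped',.090);tr('pile_clipped',.072)
# side-edge check: dark pile side below the top face's visible edge
E
python3 go.py .5685 -.0035 .22 195
```

```text
clock: 38.65
position: [0.5716, -0.0044, 0.2209]
px 325 184 centre 566.4 -3.8 size 109.3 44.0 yaw 14.59 tcp [571.7  -4.4 220.9]
px 324 184 centre 566.2 -3.8 size 108.8 43.7 yaw 14.77 tcp [571.8  -4.3 220.9]
part_clipped 0.94 centre 565.9 -2.7 size 110.3 47.7 yaw 14.29 px [266 127] [379 231]
pile_clipped 0.57 centre 576.7 141.5 size 155.9 26.8 yaw 166.78 px [436   0] [508 173]
pile_clipped 0.55 centre 549.3 17.5 size 89.8 14.0 yaw 21.38 px [286 120] [370 182]
t 39.0 pos [ 0.5718 -0.0039  0.2208] yaw 146.00 row [ 0.1   -0.05   0.027] -6.125 f [ 0.1 -0.  -0.4] w 1.001 grip 0.0 j7 62
```

```bash
python3 -c "
from rig import *
print(hand_in())"
```

```text
the job is handed in; nothing more can be done
None
```

I moved all four boards from the mixed stack onto their own piles and handed the job in at about 39 s; by camera measurement three sit within about 1 mm of centre, and the clipped-corner block is about 2 mm off to one side.

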